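# Unlock the charging dock and stand the handlamp on the mat

## Task

Free the orange handlamp from its sloping charging dock: squeeze the yellow button in the grip of the dock's upright red lever and, keeping it squeezed as the lever comes off its catch, swing the lever all the way down towards the robot; never force it past the catch unsqueezed. Then lift the lamp off by its handle and stand it upright in the middle of the round mat with its lens facing the yellow mark on the mat, setting it down without dropping it. Leave the lever down and do not disturb the bottles, the stamp and the loupe nearby.

Things in the scene. Friction and masses are not known exactly. Their poses are not given: they have to be found in the camera images.
- dock: Grey and black charging dock, fixed, base 130 x 100 mm plus the lever's bracket on its -y side. Origin: centre of its underside on the worktop; z up, front faces -x. Obstacle: left of the dock a second magnifier's pole (to z 0.37 at x 0.30, y 0.14) and arm (z 0.34 to 0.39, on to x 0.61, y 0.27). The lamp leans 35 degrees towards the dock's -x in its sloping cradle.
- cradle (a point): Middle of the cradle's sloping floor, 62 mm above the dock's origin. The floor slopes 35 degrees down to the dock's front. A front lip 15 mm above this floor keeps the lamp from sliding off; rear lip and side rails stand 12 mm above it, with 2 to 3 mm play. Axes as the dock's.
- lever_hinge (a point): Hinge of the red lever, at (-0.043, -0.085, 0.019) in the dock's frame, on the dock's -y side. The hinge axis runs along the dock's y.
- release_lever (a joint): Angle of the red lever (rad): 0 upright and caught, growing as it swings down towards the dock's front (-x), stop at 1.25. Friction keeps it where it is left (2 N at the grip). The catch locks it at 0 and is free only while the button is pressed by more than 4 of its 7 mm; past 0.8 rad it no longer matters.
- crossbar (a point): On the axis of the steel bar (8 mm thick, along the dock's y) that the lever carries 47 mm from its hinge: with the lever up it lies over the front ledge of the lamp's foot and holds the lamp in the dock; with the lever down it lies low in front of the dock, out of the lamp's way.
- lever_grip (a point): Middle of the lever's red grip, 115 mm from the hinge: 134 mm above the worktop when up, 55 mm when down. Grip 20 mm in the swing direction, 16 mm along the dock's y, 56 mm long. Turns with the lever: z out along the lever, y = the dock's y. Between grip and lamp are 44 mm of free room, and the other side is open.
- release_button (a joint): Travel of the yellow button (m): 0 out, 0.007 fully pressed along the dock's +y. It sits on the grip's -y face, cap 14 mm x 34 mm along the lever, centred on the grip. Grip and button measure 24.5 mm across y, 17.5 mm pressed. Spring: 3 N at first, 8 N fully pressed. Pinching the grip along the dock's y presses it.
- lamp: Orange handlamp, loose, about 0.35 kg. Origin: centre of its underside; z is its own upward axis, its lens faces -x. Foot 80 (x) x 66 (y) x 22 mm, orange body 58 x 62 mm up to 72 mm, with the lens on its front. At the start it stands in the dock's cradle, leaning 35 degrees to the dock's front, its axes the dock's turned by that lean.
- lamp_handle (a point): Middle of the lamp's handle bar, 105 mm above the underside on the lamp's axis. The bar runs along the lamp's y: 48 mm free between its two posts, 14 mm thick along the lamp's x (flat front and back faces), 12 mm high, with 27 mm free below it. Axes as the lamp's.
- lamp_lens (a point): Centre of the lamp's round lens (44 mm across), on the lamp's front, 24 mm ahead (-x) of its axis and 47 mm above its underside. Axes as the lamp's.
- mat: Round black rubber mat with a blue ring, 120 mm across, 4 mm thick, fixed. Origin: centre of the underside, on the worktop; a yellow mark (16 mm wide) on the ring at 52 mm from the middle shows its -x direction, to which the lens shall face. Obstacle: a fixed bench magnifier's spring arm (50 mm thick) rises over the table behind and to the right, in a straight line from x 0.80, y -0.15, z 0.08 to x 0.57, y -0.31, z 0.30; keep hand and wrist off it.
- flux_bottle: Small white bottle with a red cap and thin spout, 33 mm across, 93 mm high, standing loose; origin at the centre of its underside. Leave alone.
- oil_bottle: Small white bottle with a yellow cap, 29 mm across, 66 mm high, standing loose; origin at the centre of its underside. Leave alone.
- stamp: Wooden stamp, 23 x 23 x 53 mm, standing loose; origin at the centre of its underside. Leave alone.
- loupe: Folded black loupe, 30 x 57 x 15 mm, lying loose; origin at the centre of its underside. Leave alone.

How it is judged:
By the outcome, as a careful person would: the job done as asked, in the order asked, and still so for the second after the job is handed in, with the robot touching nothing.
It also fails if it takes over 66 s, if anything falls off the work surface, if the arm or the gripper's body presses on something with over 40 N, if the wrist force passes 120 N, or if a joint passes its speed limit or range.

## Robot

A 6-joint arm with a two-finger parallel gripper is mounted at the origin on a cart in front of the work surface, level with it; the furniture and walls round the work are solid. World frame = base frame: x ahead of the robot, y to its left, z up, the work surface at z = 0. Lengths are in mm, angles in degrees, forces in N, time in s.
With the tool pointing down it reaches from about 250 to 775 mm from the base axis. Payload 4 kg.
Tool frame: the origin (TCP) lies at the very end of the fingers, on their centre line; the grasp point (between the pads) lies env.pinch_z behind it (env.pinch_z is the distance from the TCP to the grasp point, in mm); z points along the fingers, y is the line along which they close (so a half turn about z gives the same grasp; the last joint's range is limited). The gripper opens to 94 mm and grips with 3 to 60 N. Pads are 16 mm wide; open, the fingers measure 119 mm over their backs; the gripper's body (75 mm by 177 mm) begins 78 mm behind the grasp point.
Start: joints at [68.463, 4.996, 78.535, -0, 96.463, -5.907], TCP at [148.195, 529.678, 205.506] pointing down, gripper open.
Joint ranges: [-177.83, 177.83], [-43.37, 116.18], [15.69, 146.23], [-61.86, 241.86], [9.47, 152.12], [-147.06, 147.06]. Speed limits (degrees/s): [159.86, 159.86, 180, 180, 180, 180].

## Interface

Orientations are given as [roll, pitch, yaw] about the fixed x, y, z axes, in that order (R = Rz(yaw) Ry(pitch) Rx(roll)).
In Python, from plant import env gives the robot as it stands. The module is installed in compiled form; this text tells all that it offers.
- The arm moves only by the tool apply_moves, never from a script. Its argument "rows" is a list that holds one entry, the list of rows, each a list of 5 numbers: the shift along the tool's x, y, z in mm, then the turn about the tool's z in rad, then the opening, from 0 (shut) to 1 (fully open). A call has 1 to 10 rows; each row is the pose to reach, as a shift and turn from the pose commanded when the call began, along the tool's axes at that moment; what a row does not reach only later rows make up. A row lasts 1/8 s, in which the tool goes at most 62.5 mm and 10.7 degrees, less where a joint would pass 70% of its speed; a pose out of reach is approached as far as the arm can. A call with a gripper value outside its range is refused whole. The fingers move at their own pace and stop on an object; the grip force is fixed at half the most. Time passes only in rows, so rows that repeat a pose let the fingers close. It gives the time, the measured TCP pose, the force, the opening and the grip force at its end, in the units of the state.
- env.get_obs(): the state, without advancing time (a new reading comes with each control period).
- env.get_image(name): name is "scene" or "side" or "wrist"; returns a dict with "frame" (420x560x3 uint8, blue, green, red), "fov_y" (degrees; the focal length in pixels is half the picture's height over the tangent of half this angle, whatever the lens; pixels are square), "cx", "cy" (the principal point, pixels), "cam_to_world" (4x4, takes a point from camera to world coordinates). Camera axes: x right, y down, z forward; pixel columns grow to the right and rows downward; lengths in mm; the calibration is good to about 2 mm. A picture is of the moment at which its call begins. There is no depth.
- env.hand_in(): hands the job in; it is judged then, once.
The state is a dict: "time_s": time; "joints": joint angles; "qvel": joint speeds; "effort": joint torques, N m; "ee_pos": TCP position; "ee_rot": TCP orientation; "wrist_force": force on the tool from outside, world axes, zero at the start; "wrist_torque": the same for the moment, N m; "finger_gap": finger opening in mm; "grip_force": force on a finger pad.
Only numpy, scipy, OpenCV 4.12 (cv2) and the standard library are available. Lean on these libraries where they do the work, as an engineer would, in place of code of your own. Each camera call takes 0.05 s, during which the arm holds its last target. There are 200 camera calls.

## Working session

There is one attempt and no reset: what is moved stays moved. The work goes in short steps, Python scripts to look and compute and a tool call to move; the robot and the scene stay as the last step left them, time stands still between calls to the robot, and variables do not carry over. Pictures are saved under pics/ and viewed, at most 10 in all, crops included, and the job is handed in when it is done.

Besides the shell and the picture viewer there is one more tool, called by a JSON object that holds its "fn" and its "kwargs". apply_moves: Moves the arm, as the interface text tells. Its arguments: {"type":"object","properties":{"rows":{"type":"array"}},"required":["rows"]}

```bash
mkdir -p pics
python3 - <<'E'
from plant import env
import cv2, numpy as np
print(env.get_obs(), env.pinch_z)
for n in ("scene","side","wrist"):
    d=env.get_image(n); cv2.imwrite(f"pics/{n}0.png",d["frame"]); print(n,d["fov_y"],d["cx"],d["cy"],np.round(d["cam_to_world"],3).tolist())
E
```

```text
{'time_s': 0.0, 'joints': array([ 6.84624100e+01,  5.03766209e+00,  7.86203937e+01,  1.70082347e-03,
        9.64625716e+01, -5.90773196e+00]), 'qvel': array([ 0.01932754, -0.0196939 , -0.0113155 , -0.08224087,  0.15035928,
        0.052058  ]), 'effort': array([ 1.81675296e-04, -3.40186501e+01, -3.02422607e+01,  7.17567257e-02,
        3.30996746e-02, -2.01961711e-04]), 'ee_pos': array([147.98853144, 529.17389924, 204.35649546]), 'ee_rot': array([-1.79880187e+02, -1.40972126e-02,  1.64370317e+02]), 'wrist_force': array([ 0.15892706,  0.30315159, -0.70836331]), 'wrist_torque': array([ 0.04245672,  0.0434874 , -0.06233183]), 'grip_force': 0.0, 'finger_gap': 93.9119683644766} 18.8
scene 50.02315415003402 279.54607337292634 207.00294130471968 [[0.864, -0.351, 0.361, 258.447], [-0.503, -0.592, 0.629, -656.299], [-0.007, -0.725, -0.688, 687.447], [0.0, 0.0, 0.0, 1.0]]
side 51.387625726289826 280.35447811949217 208.3302557111262 [[-0.766, -0.479, 0.428, 168.088], [-0.642, 0.577, -0.504, 374.67], [-0.005, -0.661, -0.75, 846.988], [0.0, 0.0, 0.0, 1.0]]
wrist 67.62537601267053 276.5776158857879 212.8793434568267 [[0.269, 0.93, 0.252, 75.865], [0.963, -0.259, -0.073, 549.58], [-0.003, 0.262, -0.965, 383.156], [0.0, 0.0, 0.0, 1.0]]
```

View pics/scene0.png

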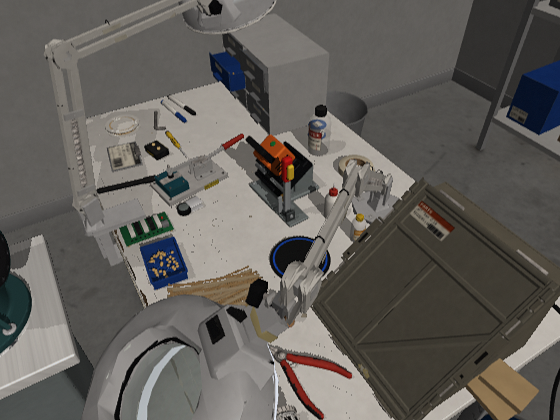

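View pics/side0.png

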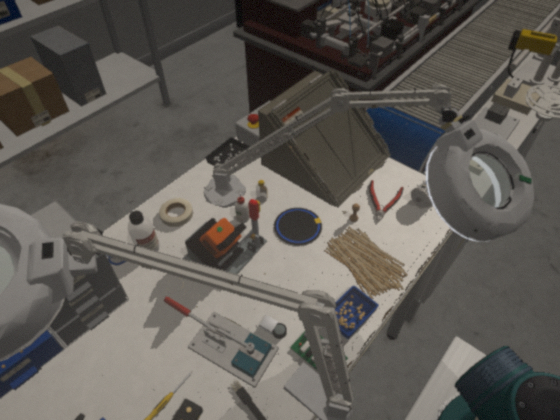

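The scene view shows the dock at about (285,180), the lever at (288,165), and the mat at (300,258) partly behind the magnifier arm. The side view shows the lamp at (220,238), the lever at (254,215), the mat at (298,225) and the yellow mark near (318,220).

```bash
cat > h.py <<'E'
import cv2, numpy as np
def ray(d,u,v):
    f=d["frame"].shape[0]/2/np.tan(np.radians(d["fov_y"]/2)); T=d["cam_to_world"]
    r=T[:3,:3]@np.array([(u-d["cx"])/f,(v-d["cy"])/f,1]); return T[:3,3],r/np.linalg.norm(r)
def onz(d,u,v,z):
    o,r=ray(d,u,v); return o+r*(z-o[2])/r[2]
def proj(d,p):
    f=d["frame"].shape[0]/2/np.tan(np.radians(d["fov_y"]/2)); q=np.linalg.inv(d["cam_to_world"])@np.append(p,1)
    return np.array([d["cx"]+f*q[0]/q[2],d["cy"]+f*q[1]/q[2]])
def tri(d1,p1,d2,p2):
    o1,r1=ray(d1,*p1);o2,r2=ray(d2,*p2)
    s=np.linalg.lstsq(np.c_[r1,-r2],o2-o1,rcond=None)[0]; a=o1+s[0]*r1;b=o2+s[1]*r2
    return (a+b)/2,np.linalg.norm(a-b)
def blobs(d,lo,hi,box,amin=8):
    h=cv2.cvtColor(d["frame"],cv2.COLOR_BGR2HSV); m=cv2.inRange(h,lo,hi)
    k=np.zeros_like(m);x0,y0,x1,y1=box;k[y0:y1,x0:x1]=255;m&=k
    n,l,s,c=cv2.connectedComponentsWithStats(m)
    return [(np.round(c[i],1).tolist(),s[i].tolist()) for i in range(1,n) if s[i][4]>=amin],m
E
python3 - <<'E'
from plant import env
from h import *
S=env.get_image("scene");D=env.get_image("side")
for nm,d,box in(("scene",S,(230,110,400,300)),("side",D,(170,170,340,290))):
    for c,lo,hi in(("red",(0,170,90),(5,255,255)),("red2",(174,170,90),(180,255,255)),("orange",(6,170,90),(16,255,255)),("yellow",(20,150,100),(33,255,255)),("blue",(100,120,50),(125,255,255))):
        b,m=blobs(d,lo,hi,box); print(nm,c,b)
        if c=="blue":
            pts=cv2.findNonZero(m); hull=cv2.convexHull(pts)
            w=np.array([onz(d,u,v,4)[:2] for u,v in hull[:,0]],np.float32)
            print("matcircle",cv2.minEnclosingCircle(w))
a=cv2.resize(S["frame"][120:290,230:400],None,fx=3.5,fy=3.5,interpolation=cv2.INTER_CUBIC)
b=cv2.resize(D["frame"][175:285,165:335],None,fx=3.5,fy=3.5,interpolation=cv2.INTER_CUBIC)
cv2.imwrite("pics/cs.png",a[:590]);cv2.imwrite("pics/cd.png",b)
E
```

```text
scene red [([235.9, 138.9], [230, 134, 14, 12, 64]), ([319.3, 135.7], [318, 134, 3, 4, 9]), ([286.2, 165.4], [282, 156, 11, 26, 123]), ([333.6, 191.4], [330, 188, 8, 8, 40])]
scene red2 []
scene orange [([276.0, 148.2], [261, 135, 34, 27, 396]), ([266.4, 163.5], [260, 159, 11, 11, 44]), ([279.9, 172.4], [279, 171, 3, 4, 9])]
scene yellow [([290.5, 171.7], [288, 165, 6, 15, 82]), ([359.9, 217.0], [357, 214, 7, 7, 43])]
scene blue [([285.7, 250.6], [273, 238, 40, 37, 163]), ([324.9, 263.1], [322, 255, 6, 16, 39])]
matcircle ((696.5250244140625, 13.700904846191406), 268.37786865234375)
side red [([253.3, 201.5], [251, 200, 6, 4, 14])]
side red2 []
side orange [([219.8, 231.3], [206, 219, 28, 25, 336])]
side yellow [([260.9, 181.9], [259, 181, 4, 3, 9]), ([316.9, 220.3], [315, 218, 5, 5, 18])]
side blue [([280.1, 230.9], [277, 220, 11, 20, 25]), ([317.6, 229.3], [315, 225, 5, 10, 14])]
matcircle ((580.4331665039062, -177.7794189453125), 53.40370178222656)
```

View pics/cs.png

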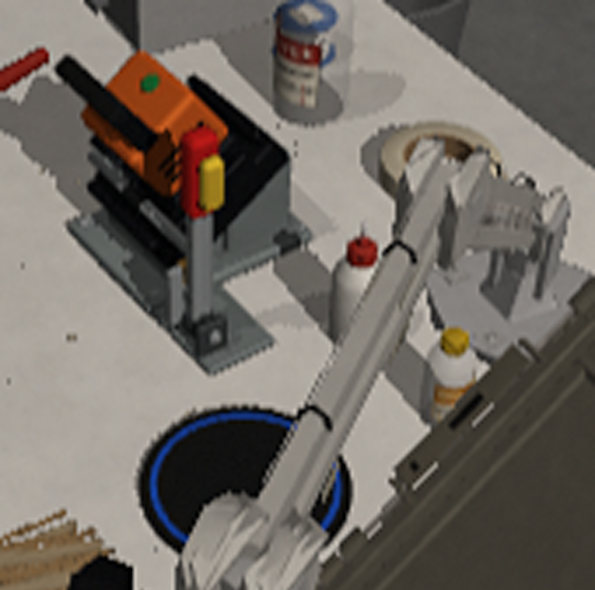

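View pics/cd.png

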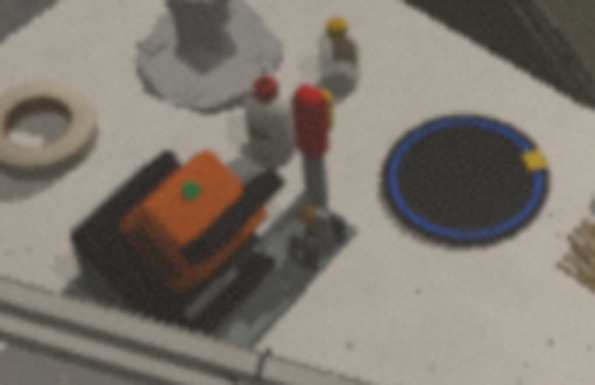

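The crops show the lever's grip (scene about (287,168), side about (254,212)), the dock base's front corner at scene (290,226), and the whole mat in the side view with the mark at (318,221).

Run:
```python
from plant import env
from h import *
S=env.get_image("scene");D=env.get_image("side")
cs=lambda x,y:(230+x/3.5-.35,120+y/3.5-.35); cd=lambda x,y:(165+x/3.5-.35,175+y/3.5-.35)
print("greentop",tri(S,cs(150,83),D,cd(191,190)))
print("griptop",tri(S,cs(202,133),D,cd(308,93)))
print("handle far end",tri(S,cs(67,65),D,cd(195,258)))
print("redcap",tri(S,cs(361,248),D,cd(265,85)),"yelcap",tri(S,cs(455,340),D,cd(337,24)))
for p in((70,225),(210,372),(272,340),(312,232)): print("base",onz(S,*cs(*p),4))
for p in((352,232),(222,345)): print("baseS",onz(D,*cd(*p),4))
# mat: dark+blue ellipse in side
g=cv2.cvtColor(D["frame"],cv2.COLOR_BGR2GRAY)[200:255,268:330]
m=(g<95).astype(np.uint8); n,l,s,c=cv2.connectedComponentsWithStats(m); i=1+np.argmax(s[1:,4])
ct=max(cv2.findContours((l==i).astype(np.uint8),0,1)[0],key=cv2.contourArea)
w=np.array([onz(D,u+268,v+200,4)[:2] for u,v in cv2.convexHull(ct)[:,0]],np.float32)
print(s[i],"mat",cv2.minEnclosingCircle(w),cv2.fitEllipse(w),"mark",onz(D,316.9,220.3,4),onz(D,*cd(535,160),4))
```

```text
greentop (array([633.27739255,  22.65463657, 136.40577168]), np.float64(2.2641937477488456))
griptop (array([616.8704499 , -63.90952246, 161.37849554]), np.float64(0.7805212338997551))
handle far end (array([594.91245051,  58.06326406, 140.69507663]), np.float64(0.5181858779697672))
redcap (array([ 701.69639123, -106.90078573,   72.66986144]), np.float64(2.6574033394209104)) yelcap (array([ 709.08281543, -189.47562658,   63.27271976]), np.float64(3.175246399356473))
base [596.06676967  71.55484578   4.        ]
base [605.8882979  -92.62141422   4.        ]
base [652.92038295 -88.58901438   4.        ]
base [730.74217378 -16.60163991   4.        ]
baseS [609.51599409 -88.18080572   4.        ]
baseS [613.88671897  35.07905353   4.        ]
[   6    8   48   38 1394] mat ((578.7432250976562, -174.86228942871094), 60.54042053222656) ((579.4021606445312, -174.7640838623047), (117.7142562866211, 120.88160705566406), 17.197221755981445) mark [ 552.44312939 -219.95705404    4.        ] [ 551.14443272 -220.76257046    4.        ]
```

{"fn": "apply_moves", "kwargs": {"rows": [[[0,0,-60,0,0.5],[0,0,-120,0,0.5],[0,0,-180,0,0.5],[0,0,-240,0,0.5],[0,0,-240,0,0.5]]]}}

```text
time_s: 0.98
ee_pos: [148.4, 530.2, 452.3]
ee_rot: [179.3, 0.1, 164.4]
wrist_force: [-0.0, -0.0, -0.5]
finger_gap: 48.2
grip_force: 0.0
```

{"fn": "apply_moves", "kwargs": {"rows": [[[-55,-42,-20,0,0.5],[-105,-81,-20,0,0.5],[-155,-119,-20,0,0.5],[-205,-158,-20,0,0.5],[-255,-196,-20,-0.05,0.5],[-305,-235,-20,-0.1,0.5],[-355,-273,-20,-0.15,0.5],[-405,-311,-20,-0.2,0.5],[-455,-350,-20,-0.25,0.5],[-505,-388,-20,-0.3,0.5]]]}}

```text
time_s: 2.22
ee_pos: [522.1, 29.5, 463.7]
ee_rot: [180.0, -0.1, -178.4]
wrist_force: [0.9, 0.7, 1.0]
finger_gap: 46.7
grip_force: 0.0
```

{"fn": "apply_moves", "kwargs": {"rows": [[[0,-30,45,-0.03,0.5],[0,-60,90,-0.03,0.5],[0,-75,120,-0.03,0.5],[0,-75,120,-0.03,0.5],[0,-75,120,-0.03,0.5]]]}}

```text
time_s: 2.85
ee_pos: [523.4, -43.0, 346.2]
ee_rot: [180.0, 0.1, -176.7]
wrist_force: [-0.3, -0.0, 0.6]
finger_gap: 47.0
grip_force: 0.0
```

Run:
```python
from plant import env
from h import *
o=env.get_obs();print(o["ee_pos"],o["ee_rot"])
d=env.get_image("wrist");cv2.imwrite("pics/w1.png",d["frame"]);np.save("w1.npy",d,allow_pickle=True)
```

```text
[523.43542416 -43.04284763 346.23485581] [ 1.79985236e+02  5.30922075e-02 -1.76694777e+02]
```

View pics/w1.png

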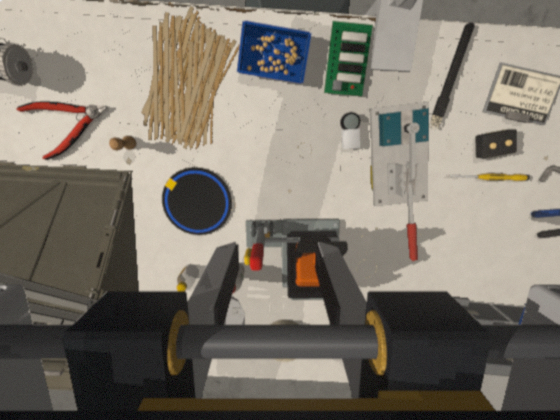

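The wrist view shows the mat at (197,201) with its mark at (171,184). The lever's red grip is at (257,260) with the button left of it, the lamp's orange top is at (307,265), and the dock's front edge lies near row 220.

Run:
```python
from h import *
d=np.load("w1.npy",allow_pickle=True).item()
b,m=blobs(d,(100,120,50),(125,255,255),(155,160,240,240),3)
w=np.array([onz(d,u,v,4)[:2] for u,v in cv2.convexHull(cv2.findNonZero(m))[:,0]],np.float32)
print("mat",cv2.fitEllipse(w))
y,_=blobs(d,(20,150,100),(33,255,255),(155,160,290,280),5);print("y",y)
mk=onz(d,*y[0][0],4);print("mark",mk)
r,mr=blobs(d,(0,150,60),(5,255,255),(240,230,275,280),5);print("red",r)
for z in(134,162): print("grip@",z,onz(d,*r[0][0],z))
o,mo=blobs(d,(6,150,60),(17,255,255),(285,230,345,300),20);print("or",o)
cv2.imwrite("pics/w1c.png",cv2.resize(d["frame"][205:305,225:360],None,fx=5.5,fy=5.5,interpolation=cv2.INTER_CUBIC))
```

```text
mat ((578.6679077148438, -177.9317626953125), (109.35789489746094, 109.98320007324219), 66.71578216552734)
y [([170.7, 183.9], [165, 178, 12, 13, 83]), ([246.6, 257.6], [244, 249, 5, 16, 53])]
mark [ 550.17177223 -220.45816625    4.        ]
red [([256.0, 257.3], [250, 244, 13, 26, 258])]
grip@ 134 [618.20613627 -66.01213327 134.        ]
grip@ 162 [606.03513274 -64.72273728 162.        ]
or [([306.4, 270.7], [295, 252, 25, 35, 691])]
```

View pics/w1c.png

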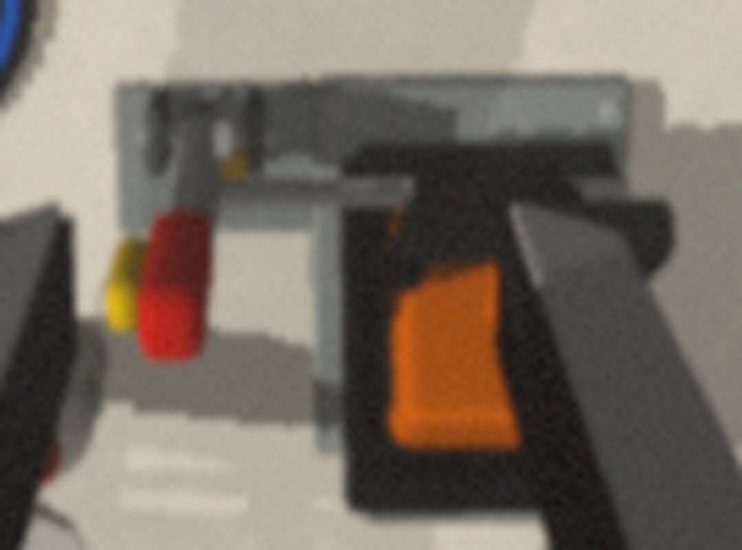

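The crop shows the dock's front plate edge from about (118,80) to (628,78) in crop pixels. The grip top's centre is near (174,322), the button is on its left, and the crossbar runs along crop row 190.

Run:
```python
from h import *
d=np.load("w1.npy",allow_pickle=True).item()
c=lambda x,y:(225+x/5.5-.4,205+y/5.5-.4)
a,b=onz(d,*c(118,82),5),onz(d,*c(626,78),5); print("edge",a,b,np.degrees(np.arctan2(-(b-a)[0],(b-a)[1])))
t=onz(d,*c(175,322),162);print("griptop",t)
for p in((140,322),(209,322)):print("top sides",onz(d,*c(*p),162))
print("right edges base",onz(d,*c(318,450),5), onz(d,*c(118,228),5), onz(d,*c(350,512),60))
print("body rear top", [onz(d,*c(*p),125) for p in((395,445),(518,445))])
```

```text
edge [604.88096846 -91.98102867   5.        ] [594.31464769  67.26834879   5.        ] 3.7960556963642955
griptop [613.90702433 -63.87749156 162.        ]
top sides [614.37068211 -71.84810686 162.        ]
top sides [613.45662123 -56.13473387 162.        ]
right edges base [729.07683951 -21.179192     5.        ] [653.85526225 -90.39815489   5.        ] [719.4864049  -13.07893743  60.        ]
body rear top [array([661.7010194 ,  -7.73915878, 125.        ]), array([659.86739309,  23.76480896, 125.        ])]
```

{"fn": "apply_moves", "kwargs": {"rows": [[[-40,-13,30,0,0.5],[-80,-26,60,0,0.5],[-90,-30,110,0,0.5],[-90,-30,156,0,0.5],[-90,-30,156,0,0.5],[-90,-30,156,0,0.5]]]}}

```text
time_s: 3.65
ee_pos: [616.5, -68.0, 193.1]
ee_rot: [-179.9, 0.3, -176.7]
wrist_force: [0.8, 0.5, 0.7]
finger_gap: 46.9
grip_force: 0.0
```

```bash
cat >> h.py <<'E'
def rel(o,p):
    from scipy.spatial.transform import Rotation as R
    return np.round(R.from_euler("xyz",o["ee_rot"],degrees=True).inv().apply(np.array(p)-o["ee_pos"]),1)
E
python3 - <<'E'
from plant import env
from h import *
o=env.get_obs();print(o["ee_pos"],o["ee_rot"],o["finger_gap"])
d=env.get_image("wrist");cv2.imwrite("pics/w2.png",d["frame"])
r,mr=blobs(d,(0,150,60),(5,255,255),(150,100,450,330),30);print("red",r)
y,_=blobs(d,(20,150,100),(33,255,255),(150,100,450,330),20);print("y",y)
for p in((616,-64,162),(616,-64,106),(616,-64,134)): print(proj(d,p))
ct=cv2.findNonZero(mr);print(onz(d,r[0][0][0],r[0][1][1]+r[0][1][3]-6,162))
E
```

```text
[616.49075834 -68.03932396 193.05720845] [-179.92952254    0.29695167 -176.67141764] 46.9172846594758
red [([281.1, 227.2], [272, 207, 20, 40, 720]), ([238.0, 282.1], [234, 276, 8, 13, 52])]
y [([445.3, 116.4], [443, 100, 6, 33, 141]), ([151.4, 126.7], [150, 122, 5, 12, 38]), ([265.0, 226.6], [261, 213, 10, 26, 191]), ([160.8, 279.6], [154, 273, 15, 14, 142]), ([375.7, 321.4], [370, 314, 13, 16, 79])]
[283.32959314 236.97232721]
[282.12644591 215.24962758]
[282.66283451 224.93406867]
[619.12251376 -65.38725677 162.        ]
```

View pics/w2.png

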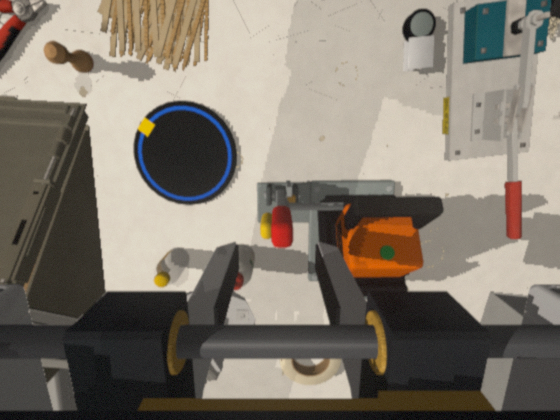

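The wrist view shows the grip at (281,237) centred between the fingers, with the button on its -y side at (265,227) and the lamp handle at (385,208). The bottles are at (161,280) and (238,282), clear of the fingers.

{"fn": "apply_moves", "kwargs": {"rows": [[[0,2,40,0,0.5],[0,2,77,0,0.5],[0,2,77,0,0.5],[0,2,77,0,0.5],[0,2,77,0,0.1],[0,2,77,0,0.1],[0,2,77,0,0.1],[0,2,77,0,0.1],[0,2,77,0,0.1]]]}}

```text
time_s: 4.82
ee_pos: [615.6, -64.5, 114.0]
ee_rot: [179.9, 0.1, -176.6]
wrist_force: [-0.4, 4.9, 3.7]
finger_gap: 16.2
grip_force: 30.0
```

{"fn": "apply_moves", "kwargs": {"rows": [[[6,0,0.2,0,0.1],[11,0,0.6,0,0.1],[17,0,1.3,0,0.1],[23,0,2.3,0,0.1],[28,0,3.5,0,0.1],[34,0,5,0,0.1],[39,0,7,0,0.1],[44,0,9,0,0.1]]]}}

```text
time_s: 5.82
ee_pos: [574.7, -67.1, 107.1]
ee_rot: [179.9, 0.6, -176.6]
wrist_force: [2.4, 5.1, 6.9]
finger_gap: 15.8
grip_force: 30.0
```

{"fn": "apply_moves", "kwargs": {"rows": [[[10,0,5,0,0.1],[20,0,11,0,0.1],[29,0,18,0,0.1],[37,0,26,0,0.1],[45,0,34,0,0.1],[51.5,-1,43.5,0,0.1],[57,-1,53,0,0.1],[62,-1,64,0,0.1],[64.5,-1,71,0,0.1],[64.5,-1,72,0,0.1]]]}}

```text
time_s: 7.08
ee_pos: [502.6, -71.6, 30.9]
ee_rot: [179.8, -0.5, -176.7]
wrist_force: [-10.3, 4.3, 7.7]
finger_gap: 15.5
grip_force: 30.0
```

{"fn": "apply_moves", "kwargs": {"rows": [[[0,0,0,0,0.4],[0,0,0,0,0.4],[0,0,0,0,0.4],[0,0,-40,0,0.4],[0,0,-90,0,0.4],[0,0,-150,0,0.4],[0,0,-210,0,0.4],[0,0,-250,0,0.4],[0,0,-250,0,0.4]]]}}

```text
time_s: 8.2
ee_pos: [508.4, -73.7, 286.2]
ee_rot: [-179.9, 0.5, -176.7]
wrist_force: [0.6, 0.2, -0.1]
finger_gap: 37.7
grip_force: 0.0
```

Run:
```python
from plant import env
from h import *
o=env.get_obs();print(o["ee_pos"],o["ee_rot"],o["finger_gap"])
d=env.get_image("wrist");S=env.get_image("scene");D=env.get_image("side")
f=d["frame"]; np.save("w3.npy",[d,S,D],allow_pickle=True)
a=cv2.resize(f[150:300,180:400],None,fx=2.7,fy=2.7); b=cv2.resize(S["frame"][120:240,240:330],None,fx=2.4,fy=2.4,interpolation=cv2.INTER_CUBIC);c=cv2.resize(D["frame"][190:270,190:300],None,fx=2.4,fy=2.4,interpolation=cv2.INTER_CUBIC)
cv=np.zeros((600,780,3),np.uint8);cv[:a.shape[0],:a.shape[1]]=a; cv[410:410+190,0:c.shape[1]]=c[:190]; h=min(190,b.shape[0]);cv[410:410+h,300:300+b.shape[1]]=b[:h]
cv2.imwrite("pics/w3.png",cv)
```

```text
[508.35742991 -73.70748774 286.21751511] [-179.868167      0.51294777 -176.6989392 ] 37.66851836595765
```

View pics/w3.png

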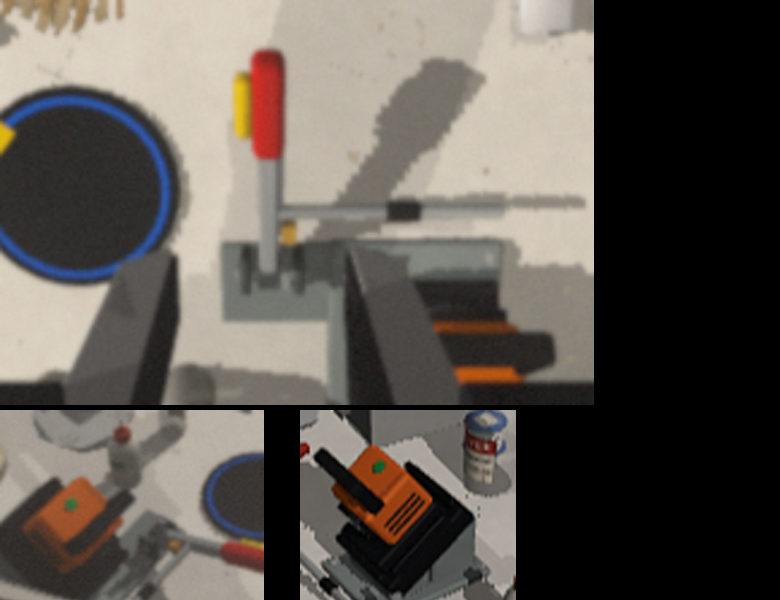

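The lever is fully down (red grip at about (279,189) in the wrist image), with the crossbar low in front of the dock. The side and scene crops show the lamp's handle free.

{"fn": "apply_moves", "kwargs": {"rows": [[[-20,20,0,0.17,0.4],[-40,40,10,0.35,0.4],[-60,60,20,0.53,0.35],[-80,75,30,0.7,0.35],[-90,88,40,0.87,0.35],[-90,88,50,1.05,0.35],[-90,88,50,1.22,0.35],[-90,88,50,1.4,0.35],[-90,88,50,1.56,0.35],[-90,88,50,1.56,0.35]]]}}

```text
time_s: 9.6
ee_pos: [590.4, 19.6, 228.8]
ee_rot: [-179.7, -0.0, 94.0]
wrist_force: [-0.2, -0.1, -0.2]
finger_gap: 32.7
grip_force: 0.0
```

Run:
```python
from plant import env
from h import *
o=env.get_obs();print(o["ee_pos"],o["ee_rot"],o["finger_gap"])
d=env.get_image("wrist");cv2.imwrite("pics/w4.png",d["frame"])
o2=env.get_obs();print(o2["ee_pos"],o2["ee_rot"])
np.save("w4.npy",d,allow_pickle=True)
for p in((593.2,18.7,148),(593.2-2.6,58,148),(593.2+2.6,-20.7,148)):print(proj(d,p))
```

```text
[590.41422453  19.56049152 228.84206125] [-1.79742661e+02 -4.69816380e-02  9.40078816e+01] 32.74017174635319
[590.58026461  19.52734128 229.28528586] [-1.79784553e+02 -3.81556133e-02  9.40542864e+01]
[278.81578296 219.63687081]
[279.1019857  174.12388545]
[278.54261985 261.90479206]
```

View pics/w4.png

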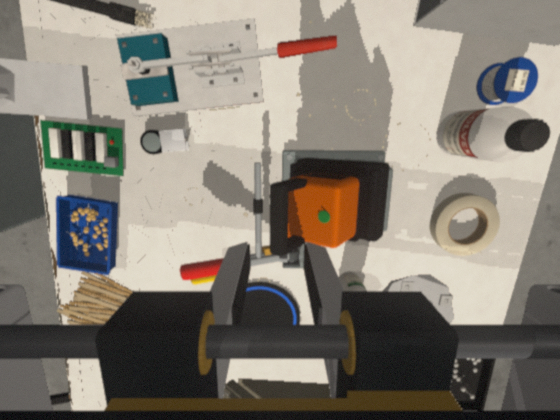

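The handle's black bar lies at about columns 271-290, rows 180-260, left of the orange body (325,212). The lever's red grip is at (205,268), and the bar sits between the fingers' columns.

Run:
```python
from h import *
d=np.load("w4.npy",allow_pickle=True).item()
f=d["frame"].astype(int)
for r in (185,195,205,215,225,235,245): print(r," ".join("%d/%d"%(f[r,c].sum()//3, f[r,c,2]-f[r,c,0]) for c in range(264,302,2)))
print([ (v,f[v,278].sum()//3) for v in range(170,270,4)])
f2=313
for c in (271,290): print(onz(d,c,219,148))
```

```text
185 140/17 117/16 117/17 92/13 43/8 32/2 32/6 31/7 34/4 37/2 36/6 34/8 38/7 30/5 35/5 26/14 29/10 35/6 35/12
195 123/14 119/15 111/16 62/9 39/8 40/7 39/5 39/10 44/7 42/4 34/7 36/8 49/49 57/71 56/76 81/127 82/160 87/148 90/148
205 116/15 121/12 114/13 62/10 41/9 37/8 43/6 41/8 42/6 37/7 37/9 42/6 50/51 53/75 58/73 57/73 73/116 88/151 89/147
215 119/15 117/15 114/14 58/11 40/9 40/10 38/9 42/7 42/5 45/5 37/9 40/8 53/60 56/75 56/74 54/78 55/78 72/120 90/148
225 193/26 191/25 177/22 79/10 41/9 42/10 41/6 40/7 43/7 39/10 40/7 41/22 71/119 58/74 56/70 55/73 58/74 55/82 60/95
235 213/25 212/24 205/25 97/13 39/5 44/7 39/9 41/6 44/7 44/9 41/7 44/18 89/135 76/119 43/51 39/40 46/43 48/56 55/69
245 169/31 159/28 143/27 65/13 40/8 37/9 45/5 42/6 39/8 44/6 37/11 38/8 30/7 35/8 36/9 38/9 38/9 37/6 51/8
[(170, np.int64(195)), (174, np.int64(192)), (178, np.int64(191)), (182, np.int64(86)), (186, np.int64(38)), (190, np.int64(42)), (194, np.int64(38)), (198, np.int64(43)), (202, np.int64(42)), (206, np.int64(44)), (210, np.int64(37)), (214, np.int64(45)), (218, np.int64(40)), (222, np.int64(43)), (226, np.int64(41)), (230, np.int64(43)), (234, np.int64(43)), (238, np.int64(40)), (242, np.int64(39)), (246, np.int64(44)), (250, np.int64(43)), (254, np.int64(48)), (258, np.int64(149)), (262, np.int64(207)), (266, np.int64(213))]
[586.43316048  18.78897639 148.        ]
[602.78010816  19.96104806 148.        ]
```

{"fn": "apply_moves", "kwargs": {"rows": [[[-1,3,40,0,0.33],[-1,3,75,0,0.33],[-1,3,94,0,0.33],[-1,3,94,0,0.33],[-1,3,94,0,0.33],[-1,3,94,0,0.05],[-1,3,94,0,0.05],[-1,3,94,0,0.05],[-1,3,94,0,0.05]]]}}

```text
time_s: 10.78
ee_pos: [591.8, 18.3, 139.3]
ee_rot: [-179.7, 0.0, 93.9]
wrist_force: [-8.9, -1.6, 6.1]
finger_gap: 16.1
grip_force: 30.0
```

{"fn": "apply_moves", "kwargs": {"rows": [[[0,3,-4,0,0.05],[0,6,-8,0,0.05],[0,9,-12,0,0.05],[0,12,-16,0,0.05],[0,16,-20,0,0.05],[0,20,-24,0,0.05],[0,20,-24,0,0.05]]]}}

```text
time_s: 11.65
ee_pos: [612.1, 19.6, 163.7]
ee_rot: [-179.7, 0.0, 93.9]
wrist_force: [-7.9, -1.0, 5.3]
finger_gap: 14.9
grip_force: 30.0
```

Run:
```python
from plant import env
from h import *
o=env.get_obs();print(o["ee_pos"],o["ee_rot"],o["finger_gap"],o["wrist_force"],o["wrist_torque"])
D=env.get_image("side");S=env.get_image("scene")
b=cv2.resize(S["frame"][110:240,225:335],None,fx=3.5,fy=3.5,interpolation=cv2.INTER_CUBIC);c=cv2.resize(D["frame"][170:270,180:290],None,fx=3.5,fy=3.5,interpolation=cv2.INTER_CUBIC)
cv=np.zeros((456,780,3),np.uint8);cv[:b.shape[0],:385]=b[:456];cv[:350,390:775]=c
cv2.imwrite("pics/t5.png",cv)
```

```text
[612.07281776  19.63672339 163.74185941] [-1.79743756e+02  3.09162416e-02  9.38913165e+01] 14.911008132186257 [-7.9007596  -1.03470144  5.29926642] [-0.28950873  1.82778878 -0.05188695]
```

View pics/t5.png

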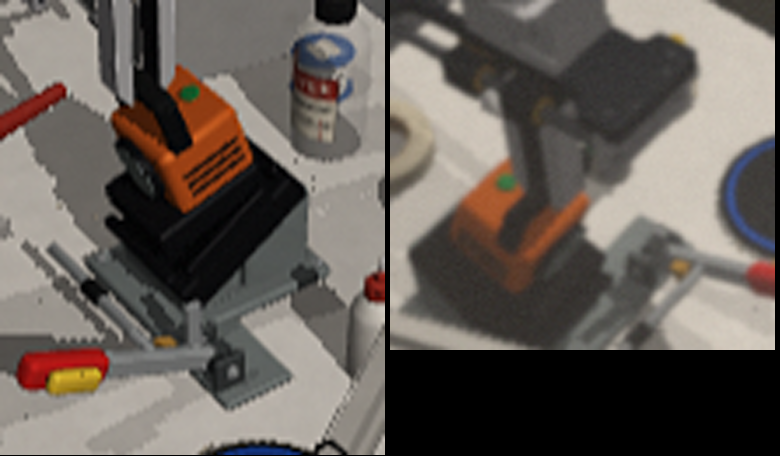

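The lamp is pivoting upright in the cradle: its foot front has lifted off the front lip (scene crop around (180,215)) and the body leans less. I'll continue the arc.

{"fn": "apply_moves", "kwargs": {"rows": [[[0,5,-4,0,0.05],[0,10,-8,0,0.05],[0,15,-11,0,0.05],[0,20,-14,0,0.05],[0,25,-17,0,0.05],[0,30,-20,0,0.05],[0,35,-22,0,0.05],[0,35,-22,0,0.05]]]}}

```text
time_s: 12.75
ee_pos: [646.8, 22.0, 184.9]
ee_rot: [-179.7, 0.0, 93.9]
wrist_force: [-6.6, -0.8, 3.9]
finger_gap: 13.7
grip_force: 30.5
```

{"fn": "apply_moves", "kwargs": {"rows": [[[0,3,-8,0,0.05],[0,3,-20,0,0.05],[0,3,-40,0,0.05],[0,3,-65,0,0.05],[0,3,-90,0,0.05],[0,3,-115,0,0.05],[0,3,-130,0,0.05],[0,3,-130,0,0.05]]]}}

```text
time_s: 13.75
ee_pos: [653.4, 22.6, 315.7]
ee_rot: [179.7, 0.0, 93.9]
wrist_force: [-0.5, -0.2, -3.6]
finger_gap: 13.9
grip_force: 29.7
```

Run:
```python
from plant import env
from h import *
o=env.get_obs();print(o["ee_pos"],o["ee_rot"],o["finger_gap"],o["wrist_force"],o["wrist_torque"])
S=env.get_image("scene");D=env.get_image("side");W=env.get_image("wrist")
x,y,z=o["ee_pos"]
for n,d in(("S",S),("D",D),("W",W)):
    u,v=proj(d,(x+15,y,z-20)).astype(int); print(n,u,v)
    for c,lo,hi in(("green",(50,100,40),(90,255,255)),("orange",(5,150,60),(17,255,255))):
        b,m=blobs(d,lo,hi,(max(u-80,0),max(v-80,0),min(u+80,560),min(v+80,420)),4); print(" ",c,b)
```

```text
[653.35817753  22.60709702 315.69513496] [1.79705772e+02 2.15201767e-02 9.39045449e+01] 13.887627608886472 [-0.537164   -0.17027774 -3.5668169 ] [-0.11737686  0.07760051 -0.00105229]
S 287 67
  green [([293.5, 70.5], [293, 70, 2, 2, 4])]
  orange [([286.8, 86.0], [264, 67, 41, 40, 869])]
D 196 165
  green []
  orange [([254.2, 121.7], [250, 119, 8, 5, 14]), ([200.0, 177.1], [179, 164, 41, 35, 557])]
W 298 246
  green [([312.6, 237.7], [306, 231, 14, 14, 159])]
  orange [([293.8, 218.3], [248, 184, 82, 90, 3540])]
```

Run:
```python
from plant import env
from h import *
o=env.get_obs();e=o["ee_pos"]
S=env.get_image("scene");W=env.get_image("wrist")
h=cv2.cvtColor(S["frame"],cv2.COLOR_BGR2HSV)[60:82,283:304]; m=cv2.inRange(h,(35,60,20),(90,255,255)); print(m.sum()/255, cv2.findNonZero(m)[:,0].mean(0)+[283,60])
p,err=tri(S,cv2.findNonZero(m)[:,0].mean(0)+[283,60],W,(312.6,237.7)); print(p,err,"rel handle",p-(e+[0,0,13]))
# line fit to orange silhouette edges in wrist and side faces
h=cv2.cvtColor(W["frame"],cv2.COLOR_BGR2HSV); m=cv2.inRange(h,(4,120,40),(18,255,255))
for r in range(184,275,6):
    c=np.flatnonzero(m[r,230:350])+230; print(r,c.min() if len(c) else None,c.max() if len(c) else None,len(c), end=" | ")
for z in (-33,-105): print(z,[proj(W,e+[dx,dy,13+z]).round(0) for dx in(-29,29) for dy in(-31,31)])
```

```text
6.0 [292.33333333  72.5       ]
[679.14662752  24.7244975  281.69979277] 1.5437573535866165 rel handle [ 26.93717805   2.12798358 -43.25780552]
184 255 316 20 | 190 250 322 73 | 196 249 327 60 | 202 248 329 62 | 208 248 329 62 | 214 248 328 60 | 220 248 328 60 | 226 249 328 59 | 232 249 328 47 | 238 249 327 42 | 244 249 327 29 | 250 310 327 18 | 256 311 327 17 | 262 313 326 14 | 268 315 326 12 | 274 None None 0 | -33 [array([231., 283.]), array([234., 196.]), array([313., 288.]), array([323., 202.])]
-105 [array([242., 245.]), array([245., 179.]), array([305., 249.]), array([311., 183.])]
```

Run:
```python
from plant import env
from h import *
from scipy.optimize import least_squares
o=env.get_obs();e=o["ee_pos"]
W=env.get_image("wrist");S=env.get_image("scene");D=env.get_image("side")
y=np.radians(3.9);X=np.array([np.cos(y),np.sin(y),0]);Y=np.array([-np.sin(y),np.cos(y),0])
def pt(hx,hz,t,l): # lamp coords relative to handle
    return np.array([hx,e[1],hz])+X*(l[0]*np.cos(t)-l[2]*np.sin(t))+Y*l[1]+np.array([0,0,l[0]*np.sin(t)+l[2]*np.cos(t)])
obs=[(W,(26.2,1.2,-32.5),(312.6,237.7)),(S,(26.2,1.2,-32.5),(293,71)),(W,(29,0,-33),(328,None)),(W,(-29,0,-33),(248.5,None))]
for hz,t in((13,0),(6,0),(-1.5,0),(6,5),(6,10),(6,-5),(-1.5,5)):
    print(hz,t,[proj(d,pt(e[0],e[2]+hz,np.radians(t),l)).round(1).tolist() for d,l,_ in obs])
# side & scene orange bounding boxes vs model
for n,d in(("S",S),("D",D)):
  for hz,t in((13,0),(0,0),(6,8)):
    q=np.array([proj(d,pt(e[0],e[2]+hz,np.radians(t),(a,b,c))) for a in(-29,29) for b in(-31,31) for c in(-33,-83)]);print(n,hz,t,q.min(0).round(),q.max(0).round())
```

```text
13 0 [[313.9, 242.3], [291.3, 67.4], [318.0, 243.7], [232.0, 243.6]]
6 0 [[312.8, 238.7], [291.3, 70.8], [316.7, 240.1], [233.4, 240.0]]
-1.5 0 [[311.7, 235.1], [291.2, 74.5], [315.4, 236.5], [234.8, 236.4]]
6 5 [[317.2, 239.9], [292.5, 69.3], [321.2, 241.4], [238.1, 238.8]]
6 10 [[321.4, 241.3], [293.6, 67.6], [325.5, 242.9], [243.0, 237.8]]
6 -5 [[308.3, 237.7], [290.0, 72.3], [312.0, 238.9], [228.9, 241.3]]
-1.5 5 [[315.9, 236.3], [292.4, 72.9], [319.8, 237.7], [239.4, 235.3]]
S 13 0 [258.  61.] [303. 107.]
S 0 0 [259.  68.] [302. 113.]
S 6 8 [261.  62.] [306. 110.]
D 13 0 [180. 156.] [229. 207.]
D 0 0 [181. 161.] [229. 211.]
D 6 8 [178. 156.] [225. 207.]
```

Run:
```python
from plant import env
from h import *
d=np.load("w4.npy",allow_pickle=True).item()
y=np.radians(3.8);X0=np.array([np.cos(y),np.sin(y),0]);Y=np.array([-np.sin(y),np.cos(y),0]);Z0=np.array([0,0,1.])
def lam(d,uv,h,t,lz=-33):
    X=X0*np.cos(t)+Z0*np.sin(t);Z=-X0*np.sin(t)+Z0*np.cos(t)
    o,r=ray(d,*uv);s=(lz-(o-h)@Z)/(r@Z);p=o+s*r-h;return np.round([p@X,p@Y,p@Z],1)
g,_=blobs(d,(50,100,40),(90,255,255),(290,180,360,250),10);print(g)
h0=np.array([592.5,18.8,147.5]);t0=np.radians(35)
print("start green",lam(d,g[0][0],h0,t0))
hsv=cv2.cvtColor(d["frame"],cv2.COLOR_BGR2HSV)
m=cv2.inRange(hsv,(4,120,40),(18,255,255))
for r in(190,205,215,225):
    c=np.flatnonzero(m[r,285:370])+285;print(r,c.min(),c.max(),lam(d,(c.min(),r),h0,t0),lam(d,(c.max(),r),h0,t0))
W=env.get_image("wrist");e=env.get_obs()["ee_pos"]
for hz in(0,5,9):
  for t in(0,6,12): print(hz,t,[lam(W,q,e+[0,0,hz],np.radians(t)).tolist() for q in((312.6,237.7),(328,215),(248.5,215))])
```

```text
[([323.6, 216.1], [319, 211, 10, 11, 89])]
start green [ 27.   -0.2 -33. ]
190 290 359 [ -9.4  19.5 -33. ] [ 58.   27.3 -33. ]
205 288 358 [-11.4   4.6 -33. ] [ 58.1  14.6 -33. ]
215 288 357 [-11.2  -5.4 -33. ] [ 57.8   5.9 -33. ]
225 287 356 [-12.2 -15.8 -33. ] [ 57.6  -2.9 -33. ]
0 0 [[26.8, -0.2, -33.0], [37.0, 16.6, -33.0], [-18.6, 16.5, -33.0]]
0 6 [[23.2, 0.7, -33.0], [33.2, 17.6, -33.0], [-22.4, 15.9, -33.0]]
0 12 [[19.8, 1.5, -33.0], [29.7, 18.5, -33.0], [-26.5, 15.1, -33.0]]
5 0 [[26.2, 1.6, -33.0], [36.2, 18.0, -33.0], [-18.2, 17.9, -33.0]]
5 6 [[22.6, 2.5, -33.0], [32.3, 19.0, -33.0], [-21.9, 17.3, -33.0]]
5 12 [[19.2, 3.3, -33.0], [28.8, 19.9, -33.0], [-26.0, 16.6, -33.0]]
9 0 [[25.7, 3.0, -33.0], [35.5, 19.1, -33.0], [-17.8, 19.0, -33.0]]
9 6 [[22.1, 3.9, -33.0], [31.7, 20.1, -33.0], [-21.5, 18.4, -33.0]]
9 12 [[18.7, 4.7, -33.0], [28.2, 21.0, -33.0], [-25.6, 17.7, -33.0]]
```

Run:
```python
from plant import env
from h import *
W=env.get_image("wrist");S=env.get_image("scene");D=env.get_image("side")
print("pivot",tri(S,(290,300),D,(340,98)),tri(S,(262,290),D,(450,118)),"head",tri(S,(195,365),D,(485,185)))
for n,d,z in(("side",D,4),("wrist",W,4),("scene",S,4)):
    u,v=proj(d,(579,-176,4)).astype(int)
    if not(0<u<560 and 0<v<420): print(n,"out",u,v);continue
    box=(max(u-55,0),max(v-45,0),min(u+55,560),min(v+45,420))
    y,_=blobs(d,(20,120,90),(33,255,255),box,6); b,m=blobs(d,(100,100,30),(125,255,255),box,3)
    w=np.array([onz(d,a,c,4)[:2] for a,c in cv2.findNonZero(m)[:,0]],np.float32)
    w=w[np.hypot(*(w-[579,-176]).T)<70]
    # circle fit of ring pixels
    A=np.c_[2*w,np.ones(len(w))];s=np.linalg.lstsq(A,(w**2).sum(1),rcond=None)[0]
    print(n,"c",s[:2],"r",np.sqrt(s[2]+s[0]**2+s[1]**2),len(w))
    for q,_ in y:
        p=onz(d,*q,4)[:2]; print("  mark",p,np.degrees(np.arctan2(*(s[:2]-p)[::-1])),np.hypot(*(s[:2]-p)))
```

```text
pivot (array([ 516.32122258, -354.21031121,  244.33817696]), np.float64(182.18874174225843)) (array([ 376.88245561, -403.30711846,  300.37807085]), np.float64(9.927190879717315)) head (array([ 275.86953284, -388.03601785,  194.40279251]), np.float64(44.05323909604012))
side c [ 580.54102991 -177.34322049] r 51.9947609791367 163
  mark [ 750.8486499  -230.94179075] 162.53036561415033 178.5426900212542
  mark [ 552.05389576 -219.85532195] 56.17416984028721 51.1741690935641
  mark [ 546.21241867 -124.96533819] -56.75905379121137 62.62504374919741
wrist c [ 577.61528037 -176.38813453] r 50.24328581129297 241
  mark [ 497.19178226 -112.12302309] -38.62778385347346 102.94631414493897
  mark [ 616.01475188 -228.69481808] 126.28320035366873 64.88843161162764
  mark [ 615.68062952 -241.75062424] 120.21536649813939 75.63878546801723
  mark [ 612.74168565 -257.22463169] 113.48670348591912 88.13854787703941
scene c [ 578.06868668 -177.12256389] r 52.13230877640429 245
  mark [541.45179548 -27.28032805] -76.26777681518269 154.25139339265786
```

{"fn": "apply_moves", "kwargs": {"rows": [[[-10,-5,0,0,0.05],[-30,-14,0,-0.05,0.05],[-55,-25,0,-0.15,0.05],[-80,-36,0,-0.27,0.05],[-107,-48,0,-0.4,0.05],[-134,-61,0,-0.53,0.05],[-160,-73,0,-0.67,0.05],[-182,-83,0,-0.8,0.05],[-194,-88,0,-0.9,0.05],[-194,-88,0,-0.918,0.05]]]}}

```text
time_s: 15.6
ee_pos: [577.0, -178.3, 313.7]
ee_rot: [-180.0, 0.0, 146.3]
wrist_force: [-0.3, -0.2, -4.2]
finger_gap: 13.5
grip_force: 29.7
```

{"fn": "apply_moves", "kwargs": {"rows": [[[0,0,20,0,0.05],[0,0,50,0,0.05],[0,0,80,0,0.05],[0,0,110,0,0.05],[0,0,130,0,0.05],[0,0,150,0,0.05],[0,0,160,0,0.05],[0,0,160,0,0.05],[0,0,160,0,0.05]]]}}

```text
time_s: 16.73
ee_pos: [578.3, -177.0, 154.7]
ee_rot: [180.0, 0.1, 146.5]
wrist_force: [0.5, -0.2, -3.6]
finger_gap: 13.7
grip_force: 29.7
```

Run:
```python
from plant import env
from h import *
o=env.get_obs();e=o["ee_pos"];print(e,o["ee_rot"],o["finger_gap"],o["wrist_force"],o["wrist_torque"])
W=env.get_image("wrist");S=env.get_image("scene");D=env.get_image("side")
for n,d in(("W",W),("S",S),("D",D)):
    u,v=proj(d,e+[0,0,-25]).astype(int)
    b,m=blobs(d,(50,100,30),(90,255,255),(max(u-70,0),max(v-70,0),u+70,min(v+70,420)),3);print(n,u,v,b)
    b,m=blobs(d,(4,130,40),(17,255,255),(max(u-70,0),max(v-70,0),u+70,min(v+70,420)),40);print(b)
y=np.radians(o["ee_rot"][2]-90);X=np.array([np.cos(y),np.sin(y),0]);print("yaw",np.degrees(y))
g=[proj(W,e+[0,0,hz-33]+X*26.9).round(1).tolist() for hz in(0,4,8)];print("pred green W",g,[proj(D,e+[0,0,hz-33]+X*26.9).round(1).tolist() for hz in(0,4,8)],[proj(S,e+[0,0,hz-33]+X*26.9).round(1).tolist() for hz in(0,4,8)])
```

```text
[ 578.33049166 -177.01893319  154.73269468] [1.79969090e+02 1.16700459e-01 1.46492674e+02] 13.734859846536917 [ 0.45395253 -0.20094603 -3.64190632] [-0.03721042  0.00688447  0.00254897]
W 276 240 [([312.4, 237.8], [306, 231, 14, 15, 159])]
[([293.4, 218.0], [247, 183, 84, 91, 3685])]
S 301 211 []
[([300.7, 219.2], [284, 204, 35, 38, 776])]
D 299 190 [([288.3, 193.7], [288, 193, 2, 2, 3])]
[([294.0, 198.6], [281, 185, 30, 32, 524])]
yaw 56.492673934632876
pred green W [[314.1, 236.2], [314.7, 238.2], [315.4, 240.2]] [[288.3, 195.3], [288.3, 194.1], [288.3, 192.9]] [[301.7, 204.7], [301.8, 203.1], [301.9, 201.5]]
```

{"fn": "apply_moves", "kwargs": {"rows": [[[0,0,15,0,0.05],[0,0,30,0,0.05],[0,0,38,0,0.05],[0,0,42,0,0.05],[0,0,44,0,0.05],[0,0,46,0,0.05],[0,0,46,0,0.05]]]}}

```text
time_s: 17.75
ee_pos: [577.8, -177.0, 107.7]
ee_rot: [180.0, 0.0, 146.5]
wrist_force: [0.2, -0.3, -4.3]
finger_gap: 13.5
grip_force: 29.7
```

{"fn": "apply_moves", "kwargs": {"rows": [[[0,0,1,0,0.05],[0,0,2,0,0.05],[0,0,2,0,0.05],[0,0,2,0,0.05]]]}}

```text
time_s: 18.25
ee_pos: [578.1, -177.6, 107.2]
ee_rot: [-180.0, 0.1, 146.5]
wrist_force: [-3.0, -1.2, 5.5]
finger_gap: 13.8
grip_force: 29.8
```

{"fn": "apply_moves", "kwargs": {"rows": [[[0,0,1,0,0.05],[0,0,1,0,0.05],[0,0,1,0,0.05]]]}}

```text
time_s: 18.62
ee_pos: [578.2, -177.8, 107.1]
ee_rot: [-180.0, 0.2, 146.5]
wrist_force: [-3.5, -0.8, 9.8]
finger_gap: 13.6
grip_force: 29.8
```

Run:
```python
from plant import env
o=env.get_obs();print(o["ee_pos"],o["finger_gap"],o["wrist_force"],o["wrist_torque"])
```

```text
[ 578.19225085 -177.83432965  107.08983065] 13.626904219150557 [-3.51089109 -0.78815159  9.76391623] [-0.15601849  0.72272738  0.01279682]
```

{"fn": "apply_moves", "kwargs": {"rows": [[[0,0,0,0,0.2],[0,0,0,0,0.3],[0,0,0,0,0.4],[0,0,0,0,0.4],[0,0,-15,0,0.4],[0,0,-40,0,0.4],[0,0,-80,0,0.4],[0,0,-120,0,0.4],[0,0,-120,0,0.4]]]}}

```text
time_s: 19.75
ee_pos: [579.8, -177.6, 230.5]
ee_rot: [179.9, 0.6, 146.5]
wrist_force: [0.7, 0.3, 0.5]
finger_gap: 37.9
grip_force: 0.0
```

Run:
```python
from plant import env
from h import *
o=env.get_obs();e=o["ee_pos"];print(e,o["ee_rot"][2],o["wrist_force"])
W=env.get_image("wrist");S=env.get_image("scene");D=env.get_image("side")
y=np.radians(56.5);X=np.array([np.cos(y),np.sin(y),0])
P=np.array([578.3,-177,76])+X*26.9;G={}
for n,d in(("W",W),("S",S),("D",D)):
    u,v=proj(d,P).astype(int);box=(max(u-60,0),max(v-60,0),min(u+60,560),min(v+60,420))
    b,m=blobs(d,(50,90,30),(90,255,255),box,3);print(n,"pred",proj(d,P).round(1),b);G[n]=b
    b,m=blobs(d,(4,130,40),(17,255,255),box,40);print("  or",b)
if G["W"]:
    print("green on z76",onz(W,*G["W"][0][0],76)-P)
    if G["D"]: print(tri(W,G["W"][0][0],D,G["D"][0][0]))
r,_=blobs(W,(0,150,60),(5,255,255),(0,0,560,330),60);print("red",[(q,onz(W,*q,55).round()) for q,_ in r])
r,_=blobs(S,(0,170,90),(5,255,255),(230,110,400,300),10);print("redS",r)
# handle bar black pixels: orientation via minAreaRect in wrist
f=cv2.cvtColor(W["frame"],cv2.COLOR_BGR2HSV);np.save("w6.npy",W,allow_pickle=True);m=cv2.inRange(f,(4,130,40),(17,255,255));print(cv2.minAreaRect(cv2.findNonZero(m)))
```

```text
[ 579.80234141 -177.62213413  230.52610668] 146.50471491976046 [0.71138485 0.25615051 0.54997074]
W pred [300.7 196.1] [([295.9, 196.1], [292, 192, 9, 9, 59])]
  or [([283.2, 191.8], [254, 162, 55, 61, 2285])]
S pred [301.1 222.2] []
  or [([297.8, 237.5], [284, 226, 31, 33, 596])]
D pred [288.1 208.6] [([289.7, 207.7], [289, 207, 2, 2, 3])]
  or [([294.3, 211.4], [282, 199, 30, 27, 461])]
green on z76 [-2.84319761 -4.34641449  0.        ]
(array([ 590.64246446, -158.49627425,   77.39891583]), np.float64(1.4334612356080243))
red [([325.4, 82.9], array([510., -69.,  55.])), ([73.2, 189.2], array([ 447., -369.,   55.])), ([108.4, 205.4], array([ 484., -348.,   55.])), ([382.0, 250.0], array([ 709., -109.,   55.]))]
redS [([235.7, 139.1], [230, 134, 14, 12, 66]), ([333.8, 191.5], [330, 188, 8, 8, 37]), ([241.5, 213.7], [231, 210, 25, 11, 154])]
((284.2808532714844, 261.052978515625), (489.3122253417969, 395.5580139160156), 20.51751136779785)
```

Run:
```python
from h import *
W=np.load("w6.npy",allow_pickle=True).item()
m=cv2.inRange(cv2.cvtColor(W["frame"],cv2.COLOR_BGR2HSV),(4,120,30),(18,255,255))
for r in range(160,226,6):
    c=np.flatnonzero(m[r,240:330])+240
    if len(c): s=np.split(c,np.flatnonzero(np.diff(c)>2)+1); print(r,[(int(q[0]),int(q[-1])) for q in s])
y=np.radians(56.5);X=np.array([np.cos(y),np.sin(y),0]);Y=np.array([-np.sin(y),np.cos(y),0])
c=np.array([578.8,-177,0])
for dx,dy,z in((-7,0,115),(7,0,115),(-7,0,109),(7,0,109),(0,20,115),(0,-20,115),(26.9,0,76),(-40,33,26),(40,33,26)): print(dx,dy,z,proj(W,c+X*dx+Y*dy+[0,0,z]).round(1))
b,mb=blobs(W,(100,100,30),(125,255,255),(180,120,400,300),3)
w=np.array([onz(W,a,q,4)[:2] for a,q in cv2.findNonZero(mb)[:,0]]);w=w[abs(np.hypot(*(w-c[:2]).T)-52)<12]
A=np.c_[2*w,np.ones(len(w))];s=np.linalg.lstsq(A,(w**2).sum(1),rcond=None)[0];print(s[:2],np.sqrt(s[2]+s[0]**2+s[1]**2),len(w))
yl,_=blobs(W,(20,120,90),(33,255,255),(180,120,400,300),6);print([(q,onz(W,*q,4)) for q,_ in yl])
```

```text
166 [(257, 305)]
172 [(254, 264), (277, 308)]
178 [(254, 264), (277, 308)]
184 [(254, 264), (277, 308)]
190 [(254, 264), (277, 308)]
196 [(255, 264), (277, 290), (302, 308)]
202 [(255, 264), (277, 307)]
208 [(255, 264), (277, 306)]
214 [(256, 264), (277, 306)]
220 [(256, 264), (277, 304)]
-7 0 115 [268.9 205.4]
7 0 115 [283.4 205.4]
-7 0 109 [269.1 203.9]
7 0 109 [283.3 203.9]
0 20 115 [276.2 185. ]
0 -20 115 [276.2 225.1]
26.9 0 76 [300.9 196.4]
-40 33 26 [243.1 160.7]
40 33 26 [309.2 160.7]
[ 578.85349728 -178.14383905] 52.063687064444075 676
[([235.4, 184.4], array([ 549.63220594, -221.53440983,    4.        ])), ([291.4, 195.0], array([ 601.94821543, -168.16917954,    4.        ])), ([298.0, 200.1], array([ 612.59479559, -164.61335394,    4.        ]))]
```

The lamp stands upright facing the mark, but the wrist image puts the bar at columns 265-276 and not at 276, so it sits about 5 mm toward the mark. I'll re-grip it square, lift slightly and shift it back.

{"fn": "apply_moves", "kwargs": {"rows": [[[0,-5.5,30,0,0.4],[0,-5.5,70,0,0.4],[0,-5.5,110,0,0.4],[0,-5.5,135,0,0.4],[0,-5.5,135,0,0.4],[0,-5.5,135,0,0.4],[0,-5.5,135,0,0.05],[0,-5.5,135,0,0.05],[0,-5.5,135,0,0.05],[0,-5.5,135,0,0.05]]]}}

```text
time_s: 21.15
ee_pos: [575.3, -181.4, 90.4]
ee_rot: [179.9, 0.1, 146.5]
wrist_force: [0.9, 1.2, 2.4]
finger_gap: 14.1
grip_force: 30.0
```

{"fn": "apply_moves", "kwargs": {"rows": [[[0,0,-3,0,0.05],[0,0,-6,0,0.05],[0,0,-6,0,0.05],[0,0,-6,0,0.05]]]}}

```text
time_s: 21.65
ee_pos: [574.3, -181.5, 94.9]
ee_rot: [-180.0, -0.1, 146.5]
wrist_force: [0.1, -0.5, -3.6]
finger_gap: 13.7
grip_force: 30.0
```

```bash
cat > chk.py <<'E'
from plant import env
from h import *
o=env.get_obs();e=o["ee_pos"];print(e,o["ee_rot"],o["finger_gap"],o["wrist_force"])
W=env.get_image("wrist");D=env.get_image("side")
y=np.radians(56.5);X=np.array([np.cos(y),np.sin(y),0])
b,_=blobs(W,(50,90,30),(90,255,255),(240,150,360,300),10);g,_=blobs(D,(50,90,30),(90,255,255),(260,170,320,240),3);print(b,g)
p,er=tri(W,b[0][0],D,g[0][0]);print("green",p,er,"lamp axis",p-X*26.9,"along X from mat",(p-X*26.9-[578.8,-177.7,0])@X)
E
python3 chk.py
```

```text
[ 574.3466333  -181.49403687   94.94172756] [-1.79987400e+02 -5.54487441e-02  1.46490027e+02] 13.705473208237994 [ 0.07071282 -0.54289697 -3.55259617]
[([317.7, 246.1], [310, 239, 16, 15, 189])] []Traceback (most recent call last):
  File "chk.py", line 7, in <module>
    p,er=tri(W,b[0][0],D,g[0][0]);print("green",p,er,"lamp axis",p-X*26.9,"along X from mat",(p-X*26.9-[578.8,-177.7,0])@X)
                         ~^^^
IndexError: list index out of range
```

{"fn": "apply_moves", "kwargs": {"rows": [[[0,2,0,0,0.05],[-1,5.5,0,0,0.05],[-1,5.5,0,0,0.05],[-1,5.5,2,0,0.05],[-1,5.5,4,0,0.05],[-1,5.5,5,0,0.05],[-1,5.5,6,0,0.05],[-1,5.5,6,0,0.05],[-1,5.5,6,0,0.05]]]}}

```text
time_s: 22.88
ee_pos: [578.7, -177.6, 90.5]
ee_rot: [180.0, 0.1, 146.5]
wrist_force: [-1.9, 0.4, 3.8]
finger_gap: 13.9
grip_force: 30.0
```

Contact is made with about 7 N on the mat, so I'll release and retreat.

{"fn": "apply_moves", "kwargs": {"rows": [[[0,0,0,0,0.2],[0,0,0,0,0.3],[0,0,0,0,0.4],[0,0,0,0,0.4],[0,0,-15,0,0.4],[0,0,-45,0,0.4],[0,0,-90,0,0.4],[0,0,-140,0,0.4],[0,0,-140,0,0.4],[0,0,-140,0,0.4]]]}}

```text
time_s: 24.12
ee_pos: [578.5, -177.5, 229.8]
ee_rot: [180.0, 0.0, 146.5]
wrist_force: [0.5, 0.1, -0.5]
finger_gap: 37.7
grip_force: 0.0
```

```bash
python3 chk.py
python3 - <<'E'
from plant import env
from h import *
W=env.get_image("wrist")
m=cv2.inRange(cv2.cvtColor(W["frame"],cv2.COLOR_BGR2HSV),(4,120,30),(18,255,255))
for r in(184,202):
    c=np.flatnonzero(m[r,240:330])+240;s=np.split(c,np.flatnonzero(np.diff(c)>2)+1);print(r,[(int(q[0]),int(q[-1])) for q in s])
y=np.radians(56.5);X=np.array([np.cos(y),np.sin(y),0])
print([proj(W,np.array([578.8,-177.7,109])+X*d).round(1) for d in(-7,7)])
for c,lo,hi in(("red",(0,150,60),(5,255,255)),("yel",(20,120,90),(33,255,255))): print(c,[(q,onz(W,*q,60).round()) for q,_ in blobs(W,lo,hi,(200,40,480,320),40)[0]])
E
```

```text
[ 578.50822404 -177.50969531  229.80816038] [1.79988502e+02 3.58849626e-02 1.46490832e+02] 37.67669853170854 [ 0.47296192  0.11387739 -0.51534015]
[([301.2, 198.6], [297, 195, 9, 8, 56])] []
184 [(259, 270), (283, 313)]
202 [(260, 270), (283, 296), (308, 312)]
[array([269.5, 208.5]), array([283.8, 208.5])]
red [([326.6, 86.9], array([510., -70.,  60.])), ([384.0, 254.5], array([ 706., -109.,   60.]))]
yel [([317.0, 95.9], array([512., -83.,  60.])), ([237.4, 188.6], array([ 546., -209.,   60.]))]Traceback (most recent call last):
  File "chk.py", line 7, in <module>
    p,er=tri(W,b[0][0],D,g[0][0]);print("green",p,er,"lamp axis",p-X*26.9,"along X from mat",(p-X*26.9-[578.8,-177.7,0])@X)
                         ~^^^
IndexError: list index out of range
```

The bar is now centred (columns 271-282, predicted 269.5-283.8). The lever is still down and the flux bottle has not moved, so I'm handing in.

```bash
python3 -c "
from plant import env
print(env.hand_in())"
```

```text
the job is handed in; nothing more can be done
None
```

The job is handed in: the lever was swung down with its button squeezed and left there, and the lamp stands upright in the middle of the mat with its lens facing the yellow mark, by my camera measurements; I saw no sign that the bottles, stamp or loupe had moved, though only the flux bottle was re-measured at the end.

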